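# Fit the climbing spool and light it with the torch

## Robot

A 7-joint arm with a two-finger parallel gripper is mounted at the origin on the work surface. World frame = base frame: x ahead of the robot, y to its left, z up, the work surface at z = 0. Lengths are in m, angles in rad, forces in N, time in s.
With the tool pointing down it reaches from about 0.35 to 0.9 m from the base axis. Payload 8.1 kg.
Tool frame: the origin (TCP) lies at the very end of the fingers, on their centre line; the grasp point (between the pads) lies 19 mm behind it; x points along the fingers, y is the direction in which the jaws open and shut, and the axes are right-handed (so a half turn about x gives the same grasp; the last joint's range is limited). The gripper opens to 92 mm and grips with 3 to 60 N. Pads are 19 mm wide; open, the fingers measure 130 mm over their backs; the gripper's body (75 mm by 190 mm) begins 47 mm behind the grasp point.
Start: joints at [-0.103, 0.434, 0.025, 1.573, -0.012, 1.134, -0.075], TCP at [0.625, -0, 0.227] pointing down, gripper open.
Joint ranges: [-2.62, 2.62], [-0.44, 2.09], [-1.27, 1.32], [0.08, 2.57], [-1.32, 4.46], [0.12, 2], [-2.74, 2.74]. Speed limits (rad/s): [2.22, 2.22, 3.01, 3.01, 3.14, 3.14, 3.14].

## Interface

Orientations are given as a rotation vector (axis times angle).
In Python, from cell import * gives the robot as it stands. Calls block until the motion is done:
- move_ptp(position, orientation): joint-space move of the TCP to a pose.
- line_to(position, max_speed=0.15, rotation=None, max_force=None): straight line of the TCP; rotation=None keeps the orientation; max_speed is the mean speed in m/s. With max_force (N) it stops when the force on the tool has changed by that much, and returns True; else False.
- goto_joints(angles): joint-space move.
- command_gripper(opening, effort=None): finger opening in m; effort is the grip in N (None keeps the last); returns when the fingers have stopped.
- sleep(seconds).
- solve_ik(position, orientation): joint angles nearest the present ones, or None.
- read_camera(name): name is "scene" or "side" or "wrist"; returns a dict with "color" (420x560x3 uint8, red, green, blue), "range_z" (420x560 float32, m along the optical axis (not along the pixel's ray), 0 where there is no reading), "fx", "fy", "cx", "cy" (pixels), "world_to_cam" (4x4, takes a point from world to camera coordinates); the wrist camera has in their place "mount" (4x4, takes a point from camera to tool coordinates, whose origin is the TCP and whose axes are the tool frame's). Camera axes: x right, y down, z forward; pixel columns grow to the right and rows downward; lengths in m; the calibration is good to about 2 mm. A picture is of the moment at which its call begins: read the wrist's pose just before it.
A pose or a line that the arm cannot do raises PlanningError and nothing moves.
- job_done(): hands the job in, once; it reports no verdict.
Readings, each from a call of its own:
- read_clock(): time.
- read_joint_pos(): joint angles.
- read_qvel(): joint speeds.
- read_joint_efforts(): joint torques, N m.
- read_ee_pos(): TCP position.
- read_tcp_rot(): TCP orientation.
- read_contact_force(): force on the tool from outside, world axes, zero at the start.
- read_ft_torque(): the same for the moment, N m.
- read_finger_gap(): finger opening in m.
Only numpy, scipy, OpenCV 4.12 (cv2) and the standard library are available. Lean on these libraries where they do the work, as an engineer would, in place of code of your own. Each camera call takes 0.05 s, during which the arm holds its last target.

## Task

Fit out the small animal tub: set the wooden climbing spool upright over the post in the shallow tub, fully down on the post's base, and let go of it. Then draw the torch out of its wooden stand, lift it clear and tip it about halfway between upright and level, so that its lens points down at the middle of the fitted spool from roughly 10 to 25 cm away, above the tub's rim. Finish while still holding the torch like that, still and touching nothing but the gripper, and leave the basket, the stand's other tools, the dish and the jar at the tub's far corners alone.

Things in the scene. Friction and masses are not known exactly. Their poses are not given: they have to be found in the camera images.
- spool: loose wooden spool, about 0.09 kg, standing upright on the counter beside the tub, on the opposite side from the stand: 70 mm tall, two round flanges 52 mm in diameter and 12 mm thick (bottom 0 to 12 mm, top 58 to 70 mm), waist 32 mm in diameter between them, straight bore 17 mm in diameter right through. Origin at the centre of its underside, z up along the bore
- spool_mid (a point): the middle of the spool, on its axis 35 mm above its underside: what the torch must point at
- post: fixed upright steel spindle in the tub, 12 mm in diameter with a tapered tip, on a round dark wooden base 56 mm in diameter and 12 mm high. Origin at the centre of the base's underside, on the tub's floor 4 mm above the counter, z up; the tip is 92 mm above the origin. It stands in one half of the tub and the basket in the other
- post_seat (a point): centre of the top face of the post's base, where the spool's underside rests when fully down; 16 mm above the counter
- torch: loose dark torch, 150 mm long, 0.16 kg, standing lens down in one hole of the stand. From the lens: head 34 mm in diameter to 30 mm, taper to 40 mm, round barrel 26 mm in diameter to 138 mm, tail cap 24 mm to 150 mm. Origin at the lens's centre, z from lens to tail (light shines along -z). In the stand its lens is 15 mm, its tail 165 mm above the counter. Centre of mass 70 mm from the lens
- rack: fixed wooden stand, a block 215 mm long (its x), 85 mm wide (its y) and 80 mm high, with three holes 40 mm in diameter and 65 mm deep at x = -70, 0 and +70 mm on its centre line. Origin at the centre of its underside, z up. The torch, brush and probe stand one in each hole, in any order, with 3 mm to spare all round
- brush: loose brush standing head down in the stand, head 34 mm in diameter, slim wooden handle 12 mm in diameter, 133 mm long; origin at the centre of its lower end. Leave it in the stand
- probe: loose climate probe standing in the stand, grey foot 34 mm in diameter, steel stem 16 mm with a white ball 24 mm in diameter on top, 120 mm long; origin at the centre of its lower end. Leave it in the stand
- tub: fixed shallow clear plastic tub with a white rim, 260 mm (x) by 320 mm (y), 50 mm high, walls and floor 4 mm thick; origin at the centre of its underside
- basket: fixed small round wicker basket with a cork hide in it, 116 mm in diameter, 45 mm high (the hide about the same), in the tub; origin at the centre of its underside
- dish2: loose terracotta dish, 84 mm in diameter, 26 mm high, at the tub's far right corner; origin at the centre of its underside
- jar: loose amber glass jar, 60 mm in diameter, 75 mm high, at the tub's far left corner; origin at the centre of its underside
Not all that is in view belongs to the job. What is shaped like the basket but green or turquoise is not meant.

How it is judged:
By the outcome, as a careful person would: the job done as asked, in the order asked, and still so for the second after the job is handed in, while the arm keeps its last pose, push and grip.
It also fails if it takes over 54 s, if anything falls off the work surface, if the arm or the gripper's body presses on something with over 40 N, if the wrist force passes 120 N, or if a joint passes its speed limit or range.

## Working session

There is one attempt and no reset: what is moved stays moved. The work goes in short steps, each a Python script; the robot and the scene stay as the last script left them, time stands still between calls to the robot, and variables do not carry over. Pictures are saved under pics/ and viewed, and the job is handed in when it is done.

```bash
mkdir -p pics; ls
python3 - <<'E'
from cell import *
import cv2,numpy as np,pickle
print(read_clock(),read_joint_pos(),read_ee_pos(),read_tcp_rot())
d={}
for n in("scene","side"):
    c=read_camera(n); d[n]=c
    cv2.imwrite(f"pics/{n}0.png",c["color"][:,:,::-1]); print(n,c["fx"],c["fy"],c["cx"],c["cy"]);print(np.round(c["world_to_cam"],3))
pickle.dump(d,open("d0.pkl","wb"))
E
```

```text
pics
0.0 [-0.10260586  0.43521968  0.02494334  1.57407362 -0.01157517  1.13400545
 -0.07508233] [ 6.24497059e-01 -4.39698008e-05  2.25955773e-01] [ 1.20835893  1.21022817 -1.21042212]
scene 402.91919922493076 402.91919922493076 272.71244675740763 205.70047544900234
[[-0.781  0.625 -0.016  0.435]
 [ 0.517  0.631 -0.578 -0.26 ]
 [-0.351 -0.46  -0.816  1.289]
 [ 0.     0.     0.     1.   ]]
side 540.224421123386 540.224421123386 277.4334780341626 204.68349635043606
[[-0.973 -0.23   0.013  0.505]
 [-0.159  0.63  -0.761  0.158]
 [ 0.167 -0.742 -0.649  1.171]
 [ 0.     0.     0.     1.   ]]
```

View pics/scene0.png

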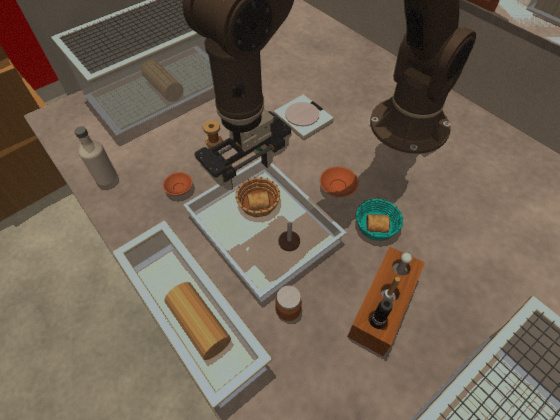

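View pics/side0.png

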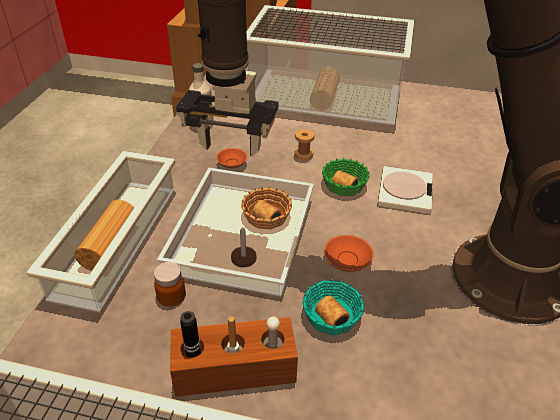

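Scene: spool at (212,133), post at (289,240), dark torch at (380,315), brush (395,285), probe (404,262). Side: spool (304,145), post (243,250), torch (189,330), jar (169,285), dish2 (232,158). Let me view the crops enlarged.

Run:
```python
import cv2,numpy as np,pickle
d=pickle.load(open("d0.pkl","rb"))
def crop(n,x,y,w,h,s):
    c=d[n]["color"][y:y+h,x:x+w,::-1]; return cv2.resize(c,None,fx=s,fy=s,interpolation=cv2.INTER_CUBIC)
a=[crop("scene",190,110,50,50,6),crop("side",280,120,50,50,6)]
b=[crop("scene",265,210,50,50,6),crop("side",218,220,50,50,6)]
cv2.imwrite("pics/c1.png",np.vstack([np.hstack(a),np.hstack(b)]))
a=[crop("scene",345,240,90,120,4),crop("side",160,295,100,120,4)]
cv2.imwrite("pics/c2.png",np.hstack(a))
```

```text
(no output)
```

View pics/c1.png

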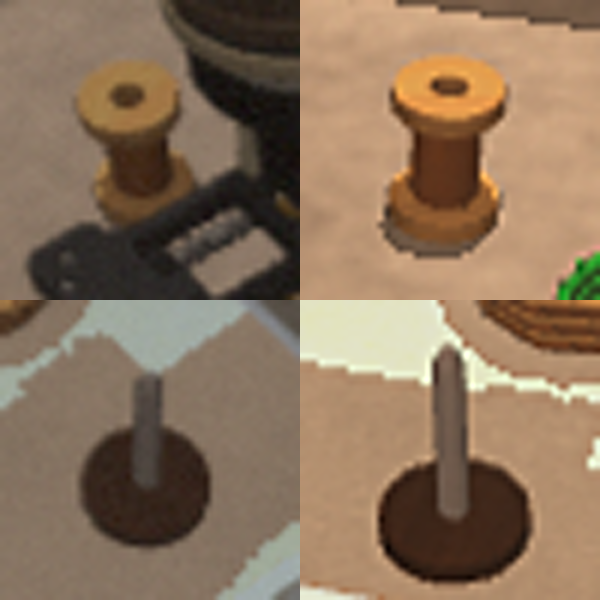

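View pics/c2.png

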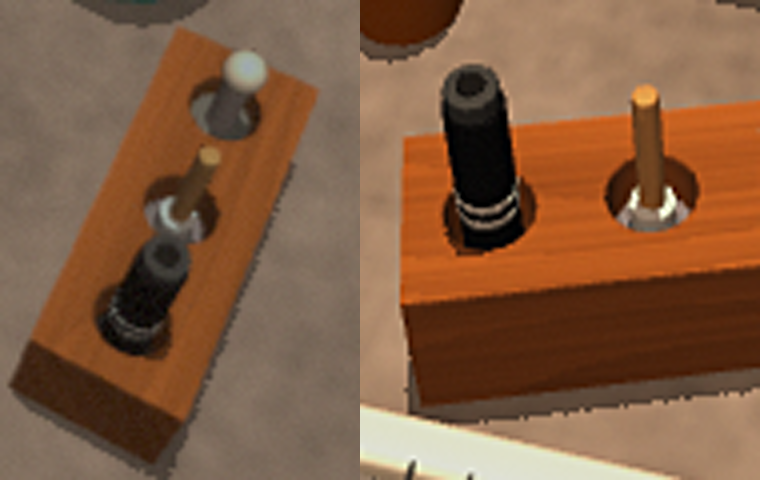

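```bash
cat > h.py <<'E'
import numpy as np,cv2,pickle
from scipy.spatial.transform import Rotation as R
def P(c):
    K=np.array([[c["fx"],0,c["cx"]],[0,c["fy"],c["cy"]],[0,0,1]]); return K,np.array(c["world_to_cam"])
def ray(c,uv):
    K,T=P(c); d=T[:3,:3].T@np.linalg.inv(K)@[uv[0],uv[1],1]; o=-T[:3,:3].T@T[:3,3]; return o,d
def onz(c,uv,z):
    o,d=ray(c,uv); return o+d*(z-o[2])/d[2]
def proj(c,p):
    K,T=P(c); q=K@(T[:3,:3]@p+T[:3,3]); return q[:2]/q[2]
def tri(c1,u1,c2,u2):
    p=cv2.triangulatePoints(P(c1)[0]@P(c1)[1][:3],P(c2)[0]@P(c2)[1][:3],np.array(u1,float),np.array(u2,float)).ravel(); return p[:3]/p[3]
def wristcam(tcp,rv,c):
    T=np.eye(4);T[:3,:3]=R.from_rotvec(rv).as_matrix();T[:3,3]=tcp
    c=dict(c);c["world_to_cam"]=np.linalg.inv(T@np.array(c["mount"]));return c
E
python3 - <<'E'
from h import *
np.set_printoptions(precision=4,suppress=True)
d=pickle.load(open("d0.pkl","rb"));s,e=d["scene"],d["side"]
def both(n,u,v,z):
    print(n,tri(s,u,e,v),onz(s,u,z),onz(e,v,z))
both("spool",(210.6,125.6),(304.5,134),.07)
both("tip",(289.5,222.5),(242.8,227.8),.096)
both("base",(289.2,240),(243.3,255.5),.016)
both("torch",(386.3,303.8),(187.3,316.5),.165)
both("brush",(397.2,278.7),(231.1,319),.148)
both("probe",(406,257.5),(273,325),.12)
# rack top corners, scene & side
for n,u,v in (("torchhole",(378.5,320),(190,345)),): both(n,u,v,.08)
for n,p in (("rack far",(387.5,248.5)),("r2",(422,261.5)),("r3",(351.5,325.5)),("r4",(391,345))): print(n,onz(s,p,.08))
for n,p in (("jar",(288,295)),):print(n,onz(s,p,.075))
for n,p in (("dish2",(178,182)),):print(n,onz(s,p,.026))
for n,p in (("basket",(258,192)),):print(n,onz(s,p,.049))
for n,p in (("tub L",(186,206)),("B",(265,294)),("R",(343,234)),("T",(258,163))):print(n,onz(s,p,.05))
print(R.from_rotvec([1.2092,1.2092,-1.2092]).as_matrix())
E
```

```text
spool [ 0.5246 -0.3355  0.0703] [ 0.5263 -0.3329  0.07  ] [ 0.5244 -0.3382  0.07  ]
tip [0.575  0.0892 0.0958] [0.5768 0.0916 0.096 ] [0.5745 0.0877 0.096 ]
base [0.5755 0.0909 0.0144] [0.5773 0.0931 0.016 ] [0.5747 0.0913 0.016 ]
torch [0.5812 0.3837 0.1645] [0.5824 0.3849 0.165 ] [0.5807 0.3833 0.165 ]
brush [0.5155 0.3589 0.147 ] [0.5172 0.3602 0.148 ] [0.5148 0.3588 0.148 ]
probe [0.4492 0.3341 0.1208] [0.4489 0.334  0.12  ] [0.4493 0.3334 0.12  ]
torchhole [0.5837 0.3861 0.088 ] [0.5822 0.3871 0.08  ] [0.5857 0.3796 0.08  ]
rack far [0.4397 0.2837 0.08  ]
r2 [0.4044 0.356  0.08  ]
r3 [0.6342 0.36   0.08  ]
r4 [0.6009 0.4382 0.08  ]
jar [0.692 0.224 0.075]
dish2 [ 0.7021 -0.2449  0.026 ]
basket [ 0.5593 -0.0591  0.049 ]
tub L [ 0.7338 -0.1418  0.05  ]
B [0.7238 0.1816 0.05  ]
R [0.4763 0.1792 0.05  ]
T [ 0.4971 -0.1402  0.05  ]
[[-0.  1. -0.]
 [ 0. -0. -1.]
 [-1. -0. -0.]]
```

Run:
```python
from cell import *
from h import *
np.set_printoptions(precision=4,suppress=True)
rv=R.from_matrix([[0,1,0],[0,0,-1],[-1,0,0]]).as_rotvec()
# feasibility of final poses
tgt=np.array([.575,.090,.051])
for dist in(.15,.18):
  for az in np.arange(-180,180,30):
    a=np.radians(az); h=np.array([np.cos(a),np.sin(a),0]); 
    x=(-h-np.array([0,0,1]))/2**.5   # tool x
    g=tgt-x*(dist+.115); tcp=g+x*.019
    ok=[]
    for roll in (-90,-45,0,45,90,135,180):
        y0=np.cross([0,0,1],x);y0/=np.linalg.norm(y0);z0=np.cross(x,y0)
        M=np.c_[x,y0,z0]@R.from_euler('x',roll,degrees=True).as_matrix()
        if solve_ik(tcp,R.from_matrix(M).as_rotvec()) is not None: ok.append(roll)
    print(dist,az,tcp,ok)
move_ptp([.525,-.335,.20],rv)
print(read_clock())
p,r=read_ee_pos(),read_tcp_rot(); c=read_camera("wrist"); print(p,r,c["mount"])
c=wristcam(p,r,c); pickle.dump(c,open("w1.pkl","wb")); cv2.imwrite("pics/w1.png",c["color"][:,:,::-1]); print(proj(c,np.array([.525,-.335,.07])))
```

```text
0.15 -180 [0.4011 0.09   0.2249] []
0.15 -150 [0.4244 0.003  0.2249] []
0.15 -120 [ 0.488  -0.0606  0.2249] [-90, -45, 0, 45, 90, 135, 180]
0.15 -90 [ 0.575  -0.0839  0.2249] [-90, -45, 0, 45, 90, 135, 180]
0.15 -60 [ 0.662  -0.0606  0.2249] [-90, -45, 0, 45, 90, 135, 180]
0.15 -30 [0.7256 0.003  0.2249] []
0.15 0 [0.7489 0.09   0.2249] []
0.15 30 [0.7256 0.177  0.2249] []
0.15 60 [0.662  0.2406 0.2249] []
0.15 90 [0.575  0.2639 0.2249] [-90, -45, 0, 45, 90, 135, 180]
0.15 120 [0.488  0.2406 0.2249] [-90, -45, 0, 45, 90, 135, 180]
0.15 150 [0.4244 0.177  0.2249] [-90, -45, 0, 45, 90, 180]
0.18 -180 [0.3798 0.09   0.2462] []
0.18 -150 [ 0.406  -0.0076  0.2462] [-90, -45, 0, 45, 90, 135, 180]
0.18 -120 [ 0.4774 -0.079   0.2462] [-90, -45, 0, 45, 90, 135, 180]
0.18 -90 [ 0.575  -0.1052  0.2462] [-90, -45, 0, 45, 90, 135, 180]
0.18 -60 [ 0.6726 -0.079   0.2462] [-90, -45, 0, 45, 90, 135, 180]
0.18 -30 [ 0.744  -0.0076  0.2462] []
0.18 0 [0.7702 0.09   0.2462] []
0.18 30 [0.744  0.1876 0.2462] []
0.18 60 [0.6726 0.259  0.2462] []
0.18 90 [0.575  0.2852 0.2462] [-90, -45, 0, 45, 90, 135, 180]
0.18 120 [0.4774 0.259  0.2462] [-90, -45, 0, 45, 90, 135, 180]
0.18 150 [0.406  0.1876 0.2462] [-90, -45, 0, 45, 90, 180]
1.4167
[ 0.5262 -0.3332  0.2001] [ 1.2085  1.2105 -1.2065] [[ 0.001  -0.2549  0.967  -0.1563]
 [ 1.      0.0001 -0.001  -0.0014]
 [ 0.0002  0.967   0.2549 -0.0675]
 [ 0.      0.      0.      1.    ]]
[283.9432 201.432 ]
```

View pics/w1.png

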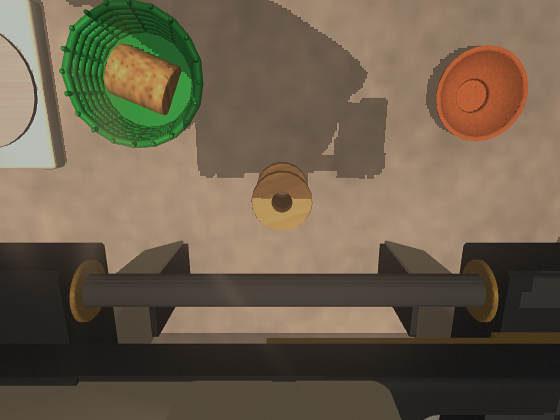

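The wrist view shows the spool's bore at (282,202), the green basket at (130,75), which is a decoy, and dish2 at (480,93). Next I grasp the spool's top flange.

Run:
```python
from cell import *
from h import *
np.set_printoptions(precision=4,suppress=True)
c=pickle.load(open("w1.pkl","rb"))
hsv=cv2.cvtColor(c["color"],cv2.COLOR_RGB2HSV)
q=onz(c,(282,202),.07); print(q)
l=onz(c,(251.5,200),.07);r_=onz(c,(312.5,200),.07);print(l,r_,(l+r_)/2,(r_-l)[0])
rv=R.from_matrix([[0,1,0],[0,0,-1],[-1,0,0]]).as_rotvec()
command_gripper(.085,30)
line_to([q[0],q[1],.12],.15,rotation=rv); print(read_ee_pos())
line_to([q[0],q[1],.045],.1); print(read_ee_pos(),read_contact_force())
command_gripper(.03,25); print(read_finger_gap(),read_ee_pos(),read_contact_force(),read_clock())
```

```text
[ 0.5234 -0.3355  0.07  ]
[ 0.4977 -0.3338  0.07  ] [ 0.549  -0.3337  0.07  ] [ 0.5234 -0.3338  0.07  ] 0.05123410854308941
[ 0.5238 -0.3358  0.1206]
[ 0.5238 -0.3358  0.0456] [-0.1614  0.6052  0.1402]
0.05172179730959531 [ 0.5236 -0.3356  0.0452] [ 1.4735 -0.5128  0.7893] 4.075
```

Run:
```python
from cell import *
from h import *
np.set_printoptions(precision=4,suppress=True)
line_to([.524,-.3357,.22],.2)
print(read_finger_gap())
line_to([.575,.02,.22],.25); print(read_ee_pos(),read_clock())
p,r=read_ee_pos(),read_tcp_rot(); c=wristcam(p,r,read_camera("wrist")); pickle.dump(c,open("w2.pkl","wb")); cv2.imwrite("pics/w2.png",c["color"][:,:,::-1])
print(proj(c,np.array([.5755,.09,.096])),proj(c,np.array([.5755,.09,.016])))
```

```text
0.0513799411242654
[0.5749 0.0184 0.2199] 6.6833
[286.3304 110.3223] [285.802  111.5167]
```

View pics/w2.png

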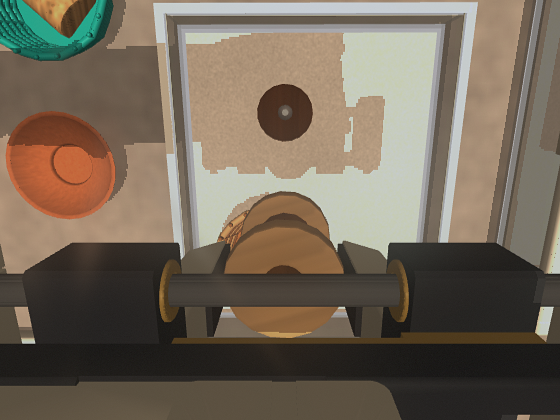

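Run:
```python
from h import *
np.set_printoptions(precision=4,suppress=True)
c=pickle.load(open("w2.pkl","rb"))
g=c["color"].astype(int)
roi=np.zeros(g.shape[:2],bool);roi[75:150,250:325]=1
m=(roi&(g.sum(2)<170)).astype(np.uint8)
cn=max(cv2.findContours(m,0,1)[0],key=cv2.contourArea); (u,v),rad=cv2.minEnclosingCircle(cn); el=cv2.fitEllipse(cn); print((u,v),rad,el)
print("base",onz(c,el[0],.016))
t=cv2.moments((roi&(g.min(2)>95)&(np.hypot(*np.mgrid[-112:420-112,-285:560-285])<12)).astype(np.uint8));print((t['m10']/t['m00'],t['m01']/t['m00']),t['m00'])
print("tip",onz(c,(t['m10']/t['m00'],t['m01']/t['m00']),.096))
z0=.2199-.045
for uv,z in (((285,192),z0),((285,192),z0+.012),((241,235),z0),((329,235),z0),((226,275),z0+.07),((343.5,275),z0+.07)): print(uv,onz(c,uv,z))
im=cv2.resize(c["color"][180:350,200:370,::-1],None,fx=4,fy=4)[:600]
cv2.imwrite("pics/w2c.png",im[:, :])
```

```text
(284.3823547363281, 112.0) 28.10126495361328 ((284.7153015136719, 111.10796356201172), (53.027767181396484, 54.468971252441406), 117.17311096191406)
base [0.5744 0.0904 0.016 ]
(284.6969696969697, 111.9090909090909) 33.0
tip [0.5742 0.0888 0.096 ]
(285, 192) [0.5742 0.0427 0.1749]
(285, 192) [0.5742 0.0453 0.1869]
(241, 235) [0.5475 0.0161 0.1749]
(329, 235) [0.6008 0.016  0.1749]
(226, 275) [0.5499 0.0232 0.2449]
(343.5, 275) [0.5978 0.0231 0.2449]
```

View pics/w2c.png

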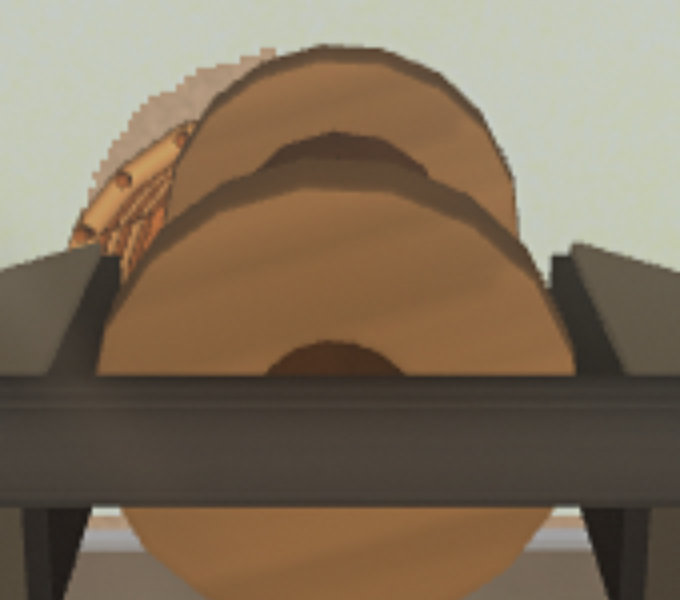

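Run:
```python
from h import *
np.set_printoptions(precision=4,suppress=True)
c=pickle.load(open("w2.pkl","rb"))
for uv,z in (((285,191),.1749),((285,195),.1869),((285,219.5),.2329),((285,227),.2449)): print(onz(c,uv,z)-[0,.026,0])
```

```text
[0.5742 0.0173 0.1749]
[0.5742 0.0176 0.1869]
[0.574  0.0172 0.2329]
[0.574  0.0177 0.2449]
```

Run:
```python
from cell import *
from h import *
np.set_printoptions(precision=4,suppress=True)
T=[.575,.0903]
line_to([*T,.20],.12); sleep(.2); p=read_ee_pos(); print(p)
T2=[2*T[0]-p[0],2*T[1]-p[1]]
line_to([*T2,.155],.1); print(read_ee_pos())
h=line_to([*T2,.12],.05,max_force=6); print(h,read_ee_pos(),read_contact_force())
c=read_camera("side"); cv2.imwrite("pics/s3.png",cv2.resize(c["color"][180:300,180:320,::-1],None,fx=4,fy=4)); print(read_clock())
```

```text
[0.5752 0.0893 0.2003]
[0.575  0.0913 0.1552]
False [0.575  0.0914 0.1201] [-0.4136  0.571  -1.0035]
9.1917
```

View pics/s3.png

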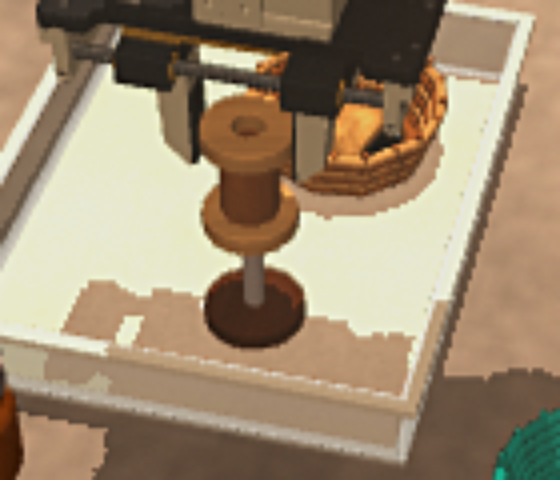

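The side view shows the spool threaded over the post tip at crop (253,200), with no contact force, so I keep lowering it.

Run:
```python
from cell import *
from h import *
np.set_printoptions(precision=4,suppress=True)
h=line_to([.575,.0905,.057],.05,max_force=7); print(h,read_ee_pos(),read_contact_force(),read_finger_gap())
p=read_ee_pos()
command_gripper(.09,30); print(read_finger_gap(),read_ee_pos(),read_contact_force())
line_to([p[0],p[1],.20],.12)
line_to([p[0],p[1]-.02,.22],.2)
p,r=read_ee_pos(),read_tcp_rot(); c=wristcam(p,r,read_camera("wrist")); pickle.dump(c,open("w4.pkl","wb")); cv2.imwrite("pics/w4.png",c["color"][:,:,::-1])
c=read_camera("side"); cv2.imwrite("pics/s4.png",cv2.resize(c["color"][180:300,180:320,::-1],None,fx=4,fy=4)); print(read_clock())
pickle.dump(c,open("s4.pkl","wb"))
```

```text
True [0.5751 0.0905 0.0607] [-1.0116 -0.3401  5.4107] 0.051408806933470774
0.08979333868729598 [0.574  0.0903 0.06  ] [-0.1512 -0.0805 -0.6508]
12.7833
```

View pics/s4.png

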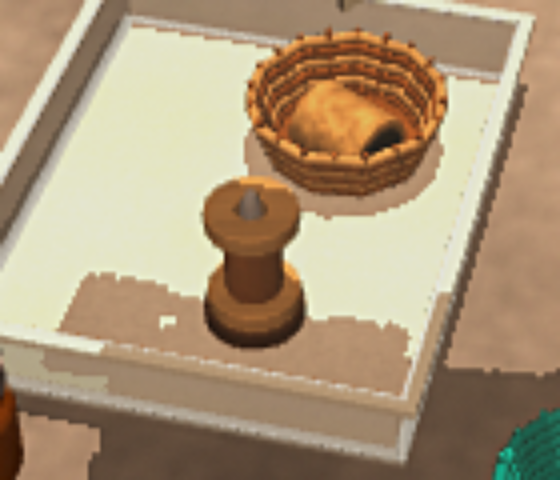

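View pics/w4.png

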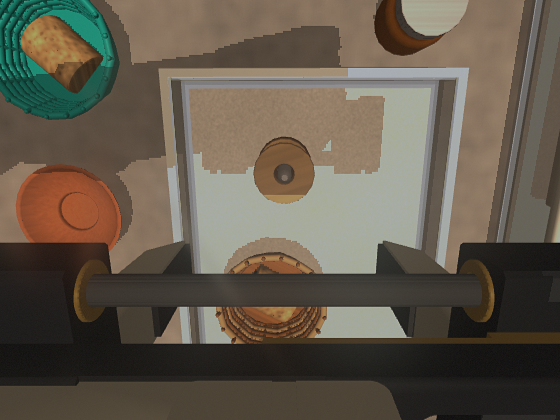

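Seated: contact came at TCP z = 0.0607 against 0.061 expected. In the side crop the bottom flange sits on the base at (253,330), with the post tip showing through the bore at (251,205). Next, the torch.

Run:
```python
from cell import *
from h import *
np.set_printoptions(precision=4,suppress=True)
a=np.array([.935,.354,0]);a/=np.linalg.norm(a)
y=np.array([a[1],-a[0],0]);x=np.array([0,0,-1.]);M=np.c_[x,y,np.cross(x,y)]
rv=R.from_matrix(M).as_rotvec(); np.save("rvg.npy",rv)
t=np.array([.5812,.3837,.30])-.055*a
print(solve_ik(t,rv))
line_to([.56,.15,.30],.25)
move_ptp(t,rv); command_gripper(.06,50); sleep(.1)
p,r=read_ee_pos(),read_tcp_rot(); c=wristcam(p,r,read_camera("wrist")); pickle.dump(c,open("w5.pkl","wb")); cv2.imwrite("pics/w5.png",c["color"][:,:,::-1])
print(p,read_clock(),read_joint_pos(),proj(c,np.array([.5812,.3837,.165])))
```

```text
[-0.7779  0.4187  0.1402  1.4213 -0.0589  1.3057 -1.843 ]
[0.5297 0.3643 0.3   ] 15.5667 [-0.7539  0.4186  0.1037  1.419  -0.0436  1.3062 -1.8564] [283.3625 130.555 ]
```

View pics/w5.png

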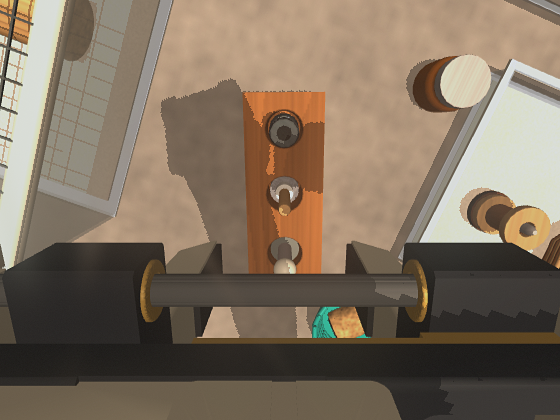

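Run:
```python
from h import *
np.set_printoptions(precision=4,suppress=True)
c=pickle.load(open("w5.pkl","rb"))
print(onz(c,(284.2,131),.165), np.load("rvg.npy"))
cv2.imwrite("pics/w5c.png",cv2.resize(c["color"][85:285,230:340,::-1],None,fx=3,fy=3))
K,T=P(c)
for u,v in((40,230),(100,240),(115,213),(140,100),(60,20),(20,150),(50,150),(80,150)):
    z=c["range_z"][v,u]; q=np.linalg.inv(T)@np.r_[np.linalg.inv(K)@[u,v,1]*z,1]; print((u,v),q[:3])
```

```text
[0.5811 0.3829 0.165 ] [ 2.0241  0.3703 -2.0241]
(40, 230) [0.4245 0.5545 0.1619]
(100, 240) [ 0.3455  0.5672 -0.003 ]
(115, 213) [0.3944 0.5542 0.0047]
(140, 100) [0.5484 0.5542 0.0197]
(60, 20) [0.597  0.545  0.2047]
(20, 150) [0.504  0.5543 0.2054]
(50, 150) [0.5005 0.5543 0.1714]
(80, 150) [0.4959 0.5545 0.1263]
```

View pics/w5c.png

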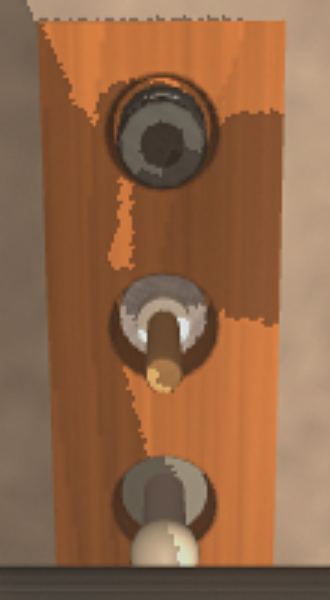

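The candidates in the stand are the dark torch (284,131), the brush (284,195) and the probe (284,250). Only the black one with a tail cap fits the torch, and the crop confirms it. Grasping it now.

Run:
```python
from cell import *
from h import *
np.set_printoptions(precision=4,suppress=True)
rv=np.load("rvg.npy"); T=[.5811,.3831]
line_to([*T,.22],.15,rotation=rv); sleep(.1);p=read_ee_pos(); print(p)
line_to([2*T[0]-p[0],2*T[1]-p[1],.111],.12,max_force=8); print(read_ee_pos(),read_contact_force())
command_gripper(.01,50); print(read_finger_gap(),read_ee_pos(),read_contact_force())
p=read_ee_pos()
print(line_to([p[0],p[1],.20],.08,max_force=12),read_ee_pos(),read_contact_force(),read_finger_gap())
c=read_camera("side"); cv2.imwrite("pics/s6.png",c["color"][:,:,::-1]); print(read_clock())
```

```text
[0.5812 0.3834 0.2214]
[0.5815 0.3831 0.112 ] [0.6281 0.1249 0.007 ]
0.02489112990691052 [0.581  0.3828 0.1111] [-0.089  -0.0735  1.3292]
False [0.5807 0.3826 0.1993] [-0.3356  0.3096 -2.0774] 0.02520194689786931
19.4917
```

View pics/s6.png

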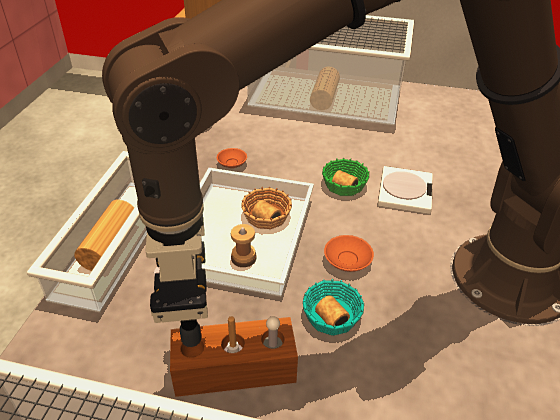

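Torch is held and rising cleanly, weight about 2 N; the brush (232,330) and probe (273,330) stay in the stand. Now I finish the lift and tilt.

Run:
```python
from cell import *
from h import *
np.set_printoptions(precision=4,suppress=True)
p=read_ee_pos(); line_to([p[0],p[1],.33],.15); p=read_ee_pos()
Mg=R.from_rotvec(np.load("rvg.npy")).as_matrix()
tgt=np.array([.5748,.0900,.051]); a=np.radians(95); h=np.array([np.cos(a),np.sin(a),0])
x=(-h-[0,0,1])/2**.5
k=np.cross([0,0,-1],x);k/=np.linalg.norm(k)
Mf=R.from_rotvec(k*np.pi/4).as_matrix()@Mg; assert np.allclose(Mf[:,0],x)
rf=R.from_matrix(Mf).as_rotvec(); tcp=tgt-x*(.17+.096); print(tcp,solve_ik(tcp,rf))
try: line_to(tcp,.1,rotation=rf)
except Exception as e: print("line",e); move_ptp(tcp,rf)
sleep(.4); p,r=read_ee_pos(),read_tcp_rot(); print(p,tcp,R.from_rotvec(r).as_matrix()[:,0],x,read_contact_force(),read_finger_gap(),read_clock())
for n in("side","scene"):
    c=read_camera(n);cv2.imwrite(f"pics/{n}7.png",c["color"][:,:,::-1]);pickle.dump(c,open(f"{n}7.pkl","wb"))
c=wristcam(p,r,read_camera("wrist"));cv2.imwrite("pics/w7.png",c["color"][:,:,::-1])
```

```text
[0.5584 0.2774 0.2391] [-0.9961  0.7387  0.2551  1.3064  0.4175  1.6402 -2.0537]
[0.5584 0.2774 0.2392] [0.5584 0.2774 0.2391] [ 0.0616 -0.7042 -0.7073] [ 0.0616 -0.7044 -0.7071] [-0.2244  0.4184 -2.2995] 0.02546296359510178 22.4667
```

View pics/side7.png

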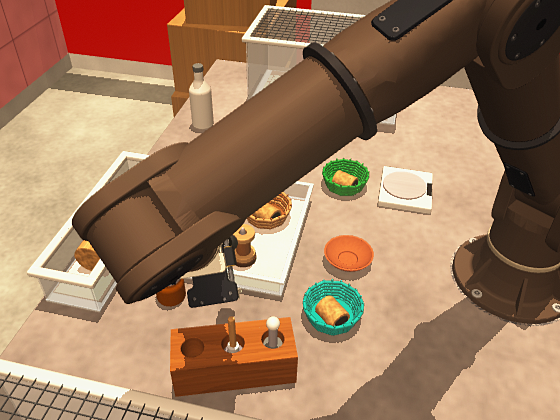

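View pics/scene7.png

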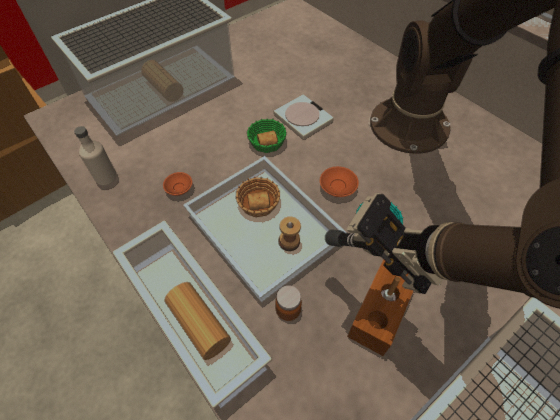

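View pics/w7.png

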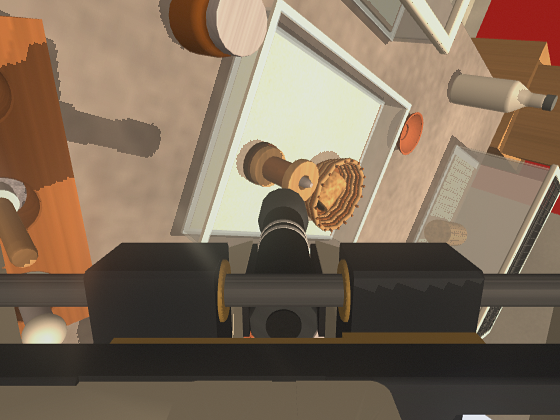

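Run:
```python
from h import *
from cell import *
c=pickle.load(open("scene7.pkl","rb"))
x=np.array([.0616,-.7042,-.7073]);tcp=np.array([.5584,.2774,.2392])
im=cv2.resize(c["color"][190:290,270:420,::-1],None,fx=5,fy=5)
def draw(im,c,x0,y0,s):
  for f in(.096,.066,.04,0): 
    q=proj(c,tcp+x*f); print(q); cv2.circle(im,tuple(int(v) for v in ((q+.5-[x0,y0])*s)),4,(0,255,0),1)
  a=[tuple(int(v) for v in ((proj(c,tcp+x*f)-[x0,y0])*s)) for f in (0,.266)]; cv2.line(im,*a,(0,0,255),1)
draw(im,c,270,190,5); cv2.imwrite("pics/sc7c.png",im)
p,r=read_ee_pos(),read_tcp_rot();w=wristcam(p,r,read_camera("wrist"))
im=cv2.resize(w["color"][120:350,200:360,::-1],None,fx=2.6,fy=2.6)
draw(im,w,200,120,2.6); cv2.imwrite("pics/w7c.png",im); print(read_qvel())
```

```text
[330.5075966 236.254696 ]
[339.29677075 237.27781367]
[347.37943855 238.21868935]
[360.75055092 239.77517476]
[285.05533083 208.98720591]
[285.21802    220.67825099]
[285.3959258  233.46278195]
[285.77348638 260.59475323]
[-1.14265667e-03  5.79185567e-05  1.01180112e-03 -9.29546272e-04
 -2.08247852e-04 -1.78756825e-03 -3.48112930e-04]
```

View pics/sc7c.png

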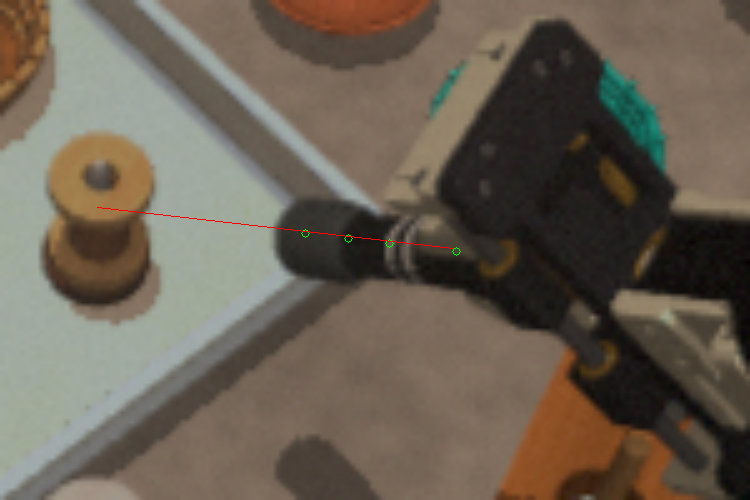

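View pics/w7c.png

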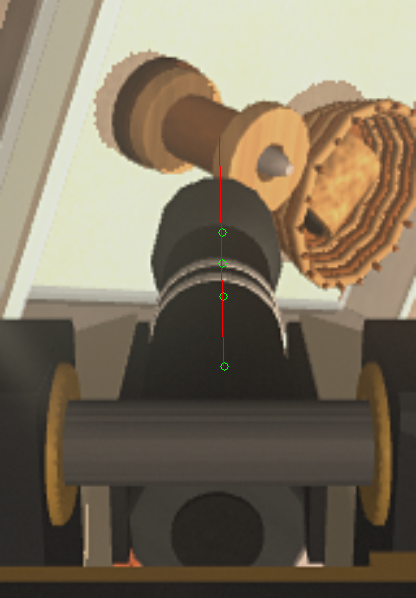

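The torch axis overlays the predicted line in both views, offset by at most about 1–2 px of its width. The line runs to the spool's waist at scene crop (97,208). The head is clear of the tub, the empty hole and the other tools are undisturbed, and the arm is still. Handing in.

Run:
```python
from cell import *
print(read_clock(),read_finger_gap(),read_contact_force()); job_done()
```

```text
22.6667 0.02561325034223937 [ 0.67168194  0.15875134 -2.33203654]
the job is handed in; nothing more can be done
```

The job is done and handed in at 22.7 s of the 54 s allowed; the hand-in reports no verdict.

- **Spool:** I threaded it over the post and lowered it until it touched the base. Contact came at TCP z = 0.0607 m against 0.061 m expected for fully down. I let go, and the side view shows it upright on the base.
- **Torch:** I drew it straight up out of the stand with no snagging and tipped it 45°. It is held still with its lens about 17 cm from the spool's middle and about 17 cm above the counter, well above the tub's rim. The only load on the gripper is the torch's weight, about 2.3 N.
- **Aim:** In the scene and wrist views the torch lies along the line to the spool's middle. In the wrist view it sits parallel to that line but 2–3 px (about 1.5 mm) to one side, within the camera calibration.
- **Everything else:** In the last pictures the brush and probe are still in the stand. The basket, dish and jar look where they were.

No check failed.

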